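# Switch the worktop appliances off for the night

## Task

Switch the kitchen appliances off for the night: reach in under the shelf with a fingertip and drag it once along the sloping switch bank, from the left end to the right, so that all four black levers flip fully over to the right, one after the other, without taking the hand away before the last one is over. The green lever at the right end is the fridge and must stay on. Be gentle with the console, do not force a lever that is at its stop, and leave the jars, the salt shaker and the mug where they stand.

Things in the scene. Friction and masses are not known exactly. Their poses are not given: they have to be found in the camera images.
- console: White switch console under a wooden shelf, one rigid fixed unit. Origin: on the worktop, middle of the front edge; x to the back, y left along the lever row, z up. Its rim plane slopes 35 deg, from x=0, z=22 mm up to x=90, z=85 mm (normal leans 35 deg to the front); open between 12 mm rails front and back and cheeks at y=+-155 mm. A switch plate lies in the opening, parallel to the rim.
- rim (a point): Point in the rim plane, 55 mm up the slope from its front edge, at y=0, above the lever row (axes as the console's). Straight below it along the slope's normal lies the steel switch plate, HOW DEEP DIFFERS EACH TIME: 6 to 26 mm below the rim plane. It is not reported: feel for it (it is rigid) or look.
- touch (a point): Point in the rim plane, 115 mm left (+y) of point rim. Below it the plate is bare (y=+85 to +150 mm): a place to feel for the plate and to start the drag. Drag on a line parallel to console y, at 22 to 25 mm (along the normal) over the plate: the fingertip pushes each lever over, then rides over it. Lower it jams on a lever at its stop, higher it leaves levers half way.
- shelf_edge (a point): Middle of the lower front edge of the shelf board (16 mm thick, 370 mm long, underside at z=205 mm, front at console x=20 mm, reaches to x=200 mm). It covers the lever row, so a hand cannot come down vertically: tilt the tool 30 to 45 deg, its tip pointing down and to the back. Posts only at x>100 mm, y=+-174 mm.
- sw1 (a joint): Leftmost black lever, pivot in the plate's surface at console y=+66 mm. 0 = on (leans 0.2 rad left of the plate's normal, top 35 mm over the plate), 1.2 = fully off (leans 1.0 rad right, top 21 mm over the plate), rad. 36 mm long to its round tip (radius 4 mm), 20 mm wide up the slope, 8 mm thick. Stays where left; 1 to 3 N at the tip.
- sw2 (a joint): Next black lever to the right, pivot at console y=+30 mm; same shape and values as sw1.
- sw3 (a joint): Next black lever to the right, pivot at console y=-6 mm; same shape and values as sw1.
- sw4 (a joint): Fourth, rightmost black lever, pivot at console y=-42 mm; same as sw1. Fully off, its tip reaches y=-73 mm.
- fridge (a joint): Green lever at the right end, pivot at console y=-125 mm, same shape and values as sw1; its tip, on, reaches left to y=-115 mm. Must stay on (near 0).
- spice: dark spice jar, 41 mm across, 105 mm high, on the shelf board; origin at its foot
- jar: jar with grey lid, 64 mm across, 115 mm high, on the shelf board; origin at its foot
- shaker: salt shaker, 44 mm across, 90 mm high, on the worktop right of the console; origin at its foot
- mug: black mug, 81 mm across, 94 mm high, on the worktop left of the console; origin at its foot

How it is judged:
On the way, in this order (a step that is already met when the one before it is completed fails the run):
1. the leftmost black lever is off while the fourth is still on (value of joint sw1 above 1 rad and value of joint sw4 below 0.4 rad), for 0.1 s.
2. all four black levers are off (value of joint each of sw1, sw2, sw3, sw4 above 1 rad), for 0.2 s.
At the end, for the whole second after the job is handed in: all four black levers at 1.0 rad or more of their 1.2 rad (leaning fully over to the right), the green lever still on (under 0.3 rad) (all of step 2 and value of joint fridge below 0.3 rad); the robot touches nothing.
It fails at once if the hand is taken away from the bank (more than 0.19 m above the worktop, or more than 60 mm in front of the console) while some black levers are off and others still on (value of joint any of sw1, sw2, sw3, sw4 above 0.6 rad and value of joint any of sw1, sw2, sw3, sw4 below 0.6 rad and (height (world z) of the grasp point above 0.19 m or x of the grasp point in the frame of console below -0.06 m)).
It fails at once if the fridge lever is pushed (value of joint fridge above 0.4 rad).
It fails at once if the console, its levers or the shelf are pushed with more than 40 N (contact force between any of the fingers, the arm and console above 40 N).
It fails at once if a jar, the shaker or the mug is moved more than 30 mm (distance of any of spice, jar, shaker, mug from where it was at the start of the episode above 0.03 m).
It also fails if it takes over 32 s, if anything falls off the work surface, if the arm or the gripper's body presses on something with over 40 N, if the wrist force passes 120 N, or if a joint passes its speed limit or range.

## Robot

A 7-joint arm with a two-finger parallel gripper is mounted at the origin on a cart in front of the work surface, level with it; the furniture and walls round the work are solid. World frame = base frame: x ahead of the robot, y to its left, z up, the work surface at z = 0. Lengths are in m, angles in rad, forces in N, time in s.
With the tool pointing down it reaches from about 0.425 to 0.925 m from the base axis. Payload 6.8 kg.
Tool frame: the origin (TCP) lies at the very end of the fingers, on their centre line; the grasp point (between the pads) lies 19 mm behind it (r.grip_point_offset is the distance from the TCP to the grasp point, in m); z points along the fingers, y is the line along which they close (so a half turn about z gives the same grasp; the last joint's range is limited). The gripper opens to 85 mm and grips with 20 to 120 N. Pads are 22 mm wide; open, the fingers measure 114 mm over their backs; the gripper's body (76 mm by 85 mm) begins 54 mm behind the grasp point. The pads swing forward as they close: fully open they stand 13 mm farther back than shut.
Start: joints at [-0.108, 0.477, 0.022, 1.555, -0.011, 1.109, -0.083], TCP at [0.675, 0, 0.231] pointing down, gripper open.
Joint ranges: [-2.96, 2.96], [-0.34, 2.1], [-1.41, 1.46], [0.24, 2.44], [-1.37, 4.51], [0.17, 1.92], [-2.96, 2.96]. Speed limits (rad/s): [2.39, 2.39, 3.14, 3.14, 3.14, 3.14, 3.14].

## Interface

Orientations are given as a rotation vector (axis times angle).
In Python, from bench import status, eyes, r gives the robot as it stands.
- The arm moves only by the shell command python3 -m crank 'ROWS' [OPENING] [FORCE]. ROWS is JSON, a list of rows, each a list of 6 numbers: the shift along the tool's x, y, z normalised to -1 to 1, where 1 is 0.02 m, then the turn, a rotation vector about the tool's x, y, z normalised to -1 to 1, where 1 is 45 degrees. A call has 1 to 12 rows; each row shifts and turns the commanded pose from where the row before left it, along the tool's axes as they then stand; what a row does not reach is not made up. A row lasts 1/10 s, in which the tool goes at most 50 mm and 8.59 degrees, less where a joint would pass 70% of its speed; a pose out of reach is approached as far as the arm can. A call with a number of a shift or a turn outside -1 to 1 is refused whole. A call with a gripper value outside its range is refused whole. OPENING is the opening, from 0 (shut) to 1 (fully open), set as the call begins (- or left out, the last holds). The fingers move at their own pace and stop on an object; FORCE is the grip in N (left out, the last holds). Time passes only in rows, so rows that do not move let the fingers close. It gives the time, the measured TCP pose, the force, the opening and the grip force at its end, in the units of the state.
- status.get_obs(): the state, without advancing time (a new reading comes with each control period).
- eyes.grab_frame(name): name is "scene" or "side" or "wrist"; returns a dict with "image" (480x640x3 uint8, red, green, blue), "depth" (480x640 float32, m along the optical axis (not along the pixel's ray), 0 where there is no reading), "fovy" (degrees; the focal length in pixels is half the picture's height over the tangent of half this angle, whatever the lens; pixels are square), "cx", "cy" (the principal point, pixels), "world_to_cam" (4x4, takes a point from world to camera coordinates). Camera axes: x right, y up, looking along -z (the intrinsics and any distortion apply to the point x, -y, -z); pixel columns grow to the right and rows downward; lengths in m; the calibration is good to about 2 mm. A picture is of the moment at which its call begins.
- r.hand_in(): hands the job in; it is judged then, once.
The state is a dict: "clock": time; "joints": joint angles; "qvel": joint speeds; "tau": joint torques, N m; "tcp_pos": TCP position; "orientation": TCP orientation; "contact_force": force on the tool from outside, world axes, zero at the start; "moment": the same for the moment, N m; "grip_width": finger opening in m; "gripper_force": force on a finger pad.
Only numpy, scipy, OpenCV 4.12 (cv2) and the standard library are available. Lean on these libraries where they do the work, as an engineer would, in place of code of your own. Each camera call takes 0.05 s, during which the arm holds its last target. There are 200 camera calls.

## Working session

There is one attempt and no reset: what is moved stays moved. The work goes in short steps, Python scripts to look and compute and a shell command to move; the robot and the scene stay as the last step left them, time stands still between calls to the robot, and variables do not carry over. Pictures are saved under pics/ and viewed, at most 10 in all, crops included, and the job is handed in when it is done.

```bash
mkdir -p pics; ls; python3 - <<'E'
from bench import status, eyes, r
import cv2,numpy as np
for n in ("scene","side"):
    f=eyes.grab_frame(n); cv2.imwrite(f"pics/{n}0.png",f["image"][:,:,::-1]); np.savez(f"{n}0.npz",**f)
    print(n,f["fovy"],f["cx"],f["cy"],np.round(f["world_to_cam"],3).tolist(),[k for k in f])
o=status.get_obs(); print(o)
E
```

```text
pics
scene 57.45445290062927 320.2587174268496 232.89444406128968 [[-0.778, -0.628, 0.006, 0.522], [0.249, -0.3, 0.921, -0.277], [-0.577, 0.718, 0.39, -0.697], [0.0, 0.0, 0.0, 1.0]] ['image', 'depth', 'fovy', 'cx', 'cy', 'world_to_cam']
side 48.88390065747566 317.4316136618353 240.37805559829917 [[-0.999, -0.037, 0.024, 0.62], [0.039, -0.51, 0.859, -0.154], [-0.019, 0.859, 0.511, -1.261], [0.0, 0.0, 0.0, 1.0]] ['image', 'depth', 'fovy', 'cx', 'cy', 'world_to_cam']
{'clock': 0.1, 'joints': array([-0.10809911,  0.47776532,  0.02234161,  1.55635053, -0.01148759,
        1.10931936, -0.08313222]), 'qvel': array([ 9.41041009e-06, -6.47664296e-04,  1.71082374e-04, -1.84951898e-03,
       -1.66627226e-05,  6.57103996e-04,  8.94332766e-04]), 'tau': array([ 5.69385389e-03, -5.97765398e+01,  1.61440808e+00, -2.81952703e+01,
        1.29656185e-02,  5.02699884e-03, -1.13572563e-05]), 'tcp_pos': array([ 6.74457130e-01, -1.54929396e-05,  2.30391695e-01]), 'orientation': array([-2.22066250e+00, -2.22064784e+00,  2.04963032e-03]), 'contact_force': array([-0.64269218,  0.6873977 , -0.35127251]), 'moment': array([ 0.04010998, -0.02123695, -0.04231726]), 'gripper_force': 0.0, 'grip_width': 0.08554512149839984}
```

View pics/scene0.png

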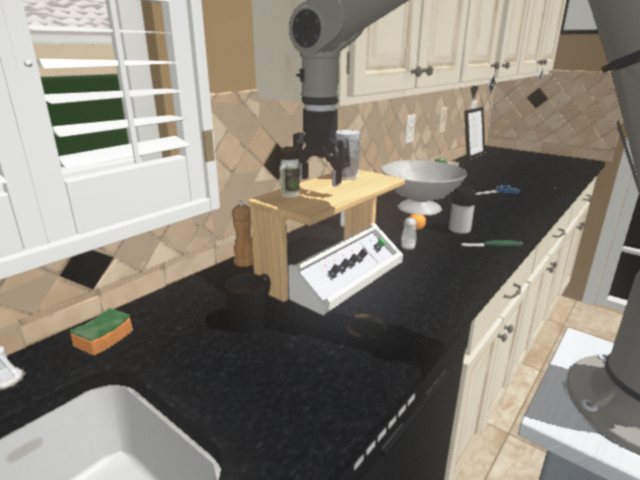

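View pics/side0.png

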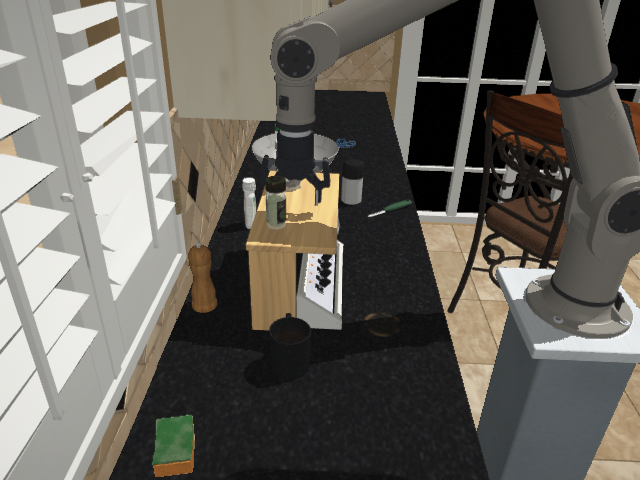

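The scene view shows the console at about (290–403, 225–308), with the green lever at (382,243) and four black levers at (330–367, 250–278). The shelf is above it, carrying the jars. The side view shows the console at (300–345, 240–328). Next I'll measure the shelf and console from depth.

```bash
cat > h.py <<'E'
import numpy as np
def cloud(f):
    h,w=f["depth"].shape; fl=h/2/np.tan(np.radians(f["fovy"])/2)
    v,u=np.mgrid[:h,:w]; d=f["depth"]
    P=np.stack([(u-f["cx"])/fl*d,-(v-f["cy"])/fl*d,-d],-1)
    T=f["world_to_cam"]; return (P-T[:3,3])@T[:3,:3]
E
python3 - <<'E'
import numpy as np,cv2
from h import cloud
for n in("scene","side"):
    f=np.load(n+"0.npz"); P=cloud(f); im=f["image"].astype(int)
    box=(P[...,0]>.45)&(P[...,0]<1.0)&(abs(P[...,1])<.4)&(f["depth"]>0)
    hs=cv2.cvtColor(f["image"],cv2.COLOR_RGB2HSV)
    wood=(hs[...,0]>8)&(hs[...,0]<28)&(hs[...,1]>70)
    m=box&wood&(abs(P[...,2]-.221)<.008)
    Q=P[m]; print(n,"shelf n",m.sum(),"z",np.percentile(Q[:,2],[5,50,95]))
    rc=cv2.minAreaRect((Q[:,:2]*1000).astype(np.float32)); print(rc,cv2.boxPoints(rc).tolist())
    w=box&(hs[...,1]<50)&(hs[...,2]>110)&(P[...,2]>.005)&(P[...,2]<.10)
    Q=P[w]; print("white",len(Q),Q.min(0),Q.max(0))
    ww=(w.astype(np.uint8)*255); cv2.imwrite(f"pics/w{n}.png",ww)
    rr,cc=np.where(w); print(cc.min(),cc.max(),rr.min(),rr.max())
    g=box&(hs[...,0]>40)&(hs[...,0]<85)&(hs[...,1]>120)&(P[...,2]<.15)
    print("green",g.sum(),np.median(P[g],0) if g.any() else "")
    tab=box&(abs(P[...,2])<.01); print("table z",np.median(P[tab][:,2]))
E
```

```text
scene shelf n 3712 z [0.21591453 0.22190483 0.22299006]
((755.8583984375, -42.26130676269531), (373.8106384277344, 355.9777526855469), 89.07942199707031) [[574.8895263671875, -226.28285217285156], [930.8214111328125, -232.0021514892578], [936.8272705078125, 141.76023864746094], [580.8953857421875, 147.4795379638672]]
white 5564 [ 0.5562966  -0.31588835  0.00501477] [0.84385869 0.12722741 0.09205814]
288 415 211 312
green 0 
table z 0.0009307653535630051
side shelf n 4631 z [0.21786782 0.22080488 0.22267777]
((756.6888427734375, -119.077392578125), (533.8663330078125, 352.3125305175781), 89.74301147460938) [[579.3370971679688, -385.2177734375], [931.6460571289062, -386.7979736328125], [934.0405883789062, 147.06298828125], [581.7316284179688, 148.6431884765625]]
white 2964 [ 0.56162252 -0.33773186  0.00500998] [0.93130689 0.30591299 0.09984498]
144 342 196 348
green 0 
table z 7.187154951194501e-05
```

```bash
cat > m.py <<'E'
import numpy as np,cv2
from h import cloud
for n in("scene","side"):
    f=np.load(n+"0.npz"); P=cloud(f)
    hs=cv2.cvtColor(f["image"],cv2.COLOR_RGB2HSV)
    box=(P[...,0]>.5)&(P[...,0]<.78)&(P[...,1]>-.3)&(P[...,1]<.2)&(f["depth"]>0)
    wood=(hs[...,0]>8)&(hs[...,0]<28)&(hs[...,1]>70)
    Q=P[box&wood&(abs(P[...,2]-.221)<.005)]
    print(n,"rect",cv2.minAreaRect((Q[:,:2]*1000).astype(np.float32)))
    ys=np.arange(-.2,.14,.02); xs=[]; Y=[]
    for y in ys:
        s=Q[abs(Q[:,1]-y)<.01]
        if len(s)>8: xs.append(np.percentile(s[:,0],2)); Y.append(y)
    k=np.polyfit(Y,xs,1); print("front edge x=%.4f%+.4f y"%(k[1],k[0]),np.round(xs,3)); print("y pct",np.percentile(Q[:,1],[.5,99.5]))
    # console rim front edge: steep front face points
    w=box&(hs[...,1]<60)&(hs[...,2]>90)&(P[...,2]<.10)&(P[...,0]<.68)&(P[...,1]<.13)&(P[...,1]>-.24)
    Q=P[w&(P[...,2]>.003)&(P[...,2]<.018)]; print("front face",len(Q),np.median(Q[:,0]) if len(Q) else "", np.polyfit(Q[:,1],Q[:,0],1) if len(Q)>5 else "")
    Q=P[w&(P[...,2]>.025)]; print("slope pts",len(Q),"y",np.percentile(Q[:,1],[.5,99.5]))
    for a in range(-24,14,4):
        s=Q[abs(Q[:,1]-a/100)<.02]
        if len(s)>10:
            h=-(s[:,0]-.559)*np.sin(np.radians(35))+(s[:,2]-.022)*np.cos(np.radians(35)) 
            t=(s[:,0]-.559)*np.cos(np.radians(35))+(s[:,2]-.022)*np.sin(np.radians(35))
            print(a,len(s),[ (round(1000*np.median(h[(t>lo)&(t<lo+.012)]),1)) for lo in (0,.012,.024,.036,.048,.06,.072,.084,.096) if ((t>lo)&(t<lo+.012)).sum()>2])
E
python3 m.py; python3 - <<'E'
import cv2
a=cv2.imread('pics/scene0.png')[200:320,270:430]; cv2.imwrite('pics/c1.png',cv2.resize(a,(800,600),interpolation=2))
E
```

```text
scene rect ((668.1849365234375, -41.22955322265625), (372.7352600097656, 181.9989471435547), 88.82765197753906)
front edge x=0.5805+0.0145 y [0.578 0.578 0.578 0.578 0.578 0.579 0.579 0.579 0.58  0.581 0.58  0.58
 0.581 0.581 0.582 0.582 0.582]
y pct [-0.21899125  0.14449179]
front face 680 0.5625851217548881 [0.14307166 0.57503497]
slope pts 3881 y [-0.20478007  0.12505044]
-20 344 [np.float64(2.0), np.float64(0.1), np.float64(-5.2), np.float64(-9.6), np.float64(0.0), np.float64(0.6), np.float64(-8.4), np.float64(-10.1), np.float64(0.0)]
-16 357 [np.float64(1.6), np.float64(-16.1), np.float64(-15.7), np.float64(-15.5), np.float64(-15.9), np.float64(-16.0), np.float64(-16.6), np.float64(-0.4)]
-12 312 [np.float64(1.1), np.float64(-2.6), np.float64(-15.8), np.float64(-15.9), np.float64(-16.3), np.float64(-15.7), np.float64(-16.6), np.float64(-16.4), np.float64(-0.7)]
-8 360 [np.float64(1.0), np.float64(-16.1), np.float64(-16.1), np.float64(-11.6), np.float64(-14.6), np.float64(-16.7), np.float64(-17.0), np.float64(-2.0)]
-4 380 [np.float64(0.6), np.float64(-0.4), np.float64(-16.6), np
[... 1646 characters left out ...]
 np.float64(-2.4)]
0 225 [np.float64(-0.7), np.float64(-3.2), np.float64(-19.3), np.float64(-11.3), np.float64(-19.3), np.float64(-19.3), np.float64(-19.5), np.float64(-1.9)]
4 323 [np.float64(-2.1), np.float64(-3.7), np.float64(-20.1), np.float64(-19.4), np.float64(-18.5), np.float64(-19.6), np.float64(-19.9), np.float64(-19.8), np.float64(-1.8)]
8 282 [np.float64(-2.3), np.float64(-4.0), np.float64(-18.9), np.float64(-20.1), np.float64(-20.0), np.float64(-19.7), np.float64(-19.4), np.float64(-19.7), np.float64(-2.9)]
12 685 [np.float64(-2.4), np.float64(-3.4), np.float64(-6.5), np.float64(-11.6), np.float64(-14.7), np.float64(-18.0), np.float64(-22.3), np.float64(-24.0), np.float64(-13.1)]
```

View pics/c1.png

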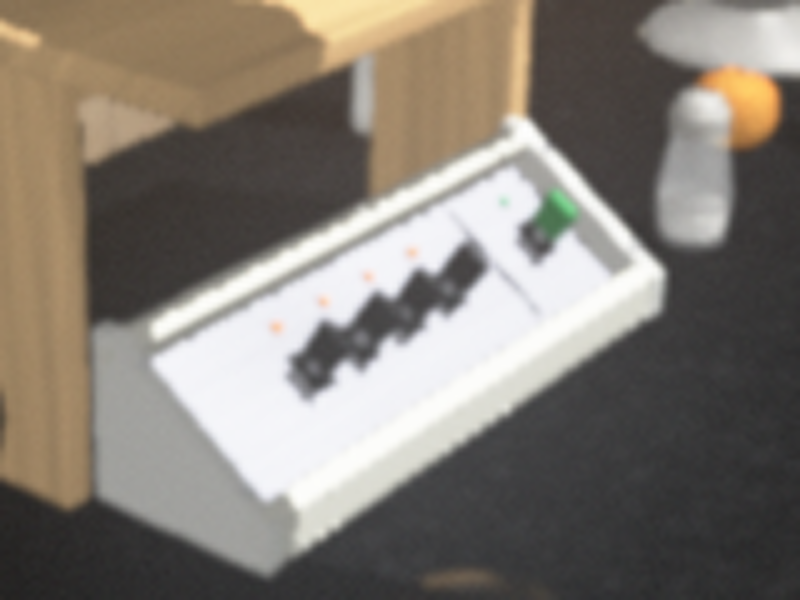

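The crop shows the plate recessed in the console, with four black levers upright at (310–470, 260–380) and the green one at (550,220). The fits agree: yaw is about -0.018 rad, the origin is about (0.561, -0.038), and the plate is about 16–17 mm below the rim.

Next I'll lift clear of the jars, back off with the gripper shut, then tilt.

```bash
python3 -m crank '[[0,0,-1,0,0,0],[0,0,-1,0,0,0],[0,0,-1,0,0,0],[0,0,-1,0,0,0],[0,0,-1,0,0,0],[0,0,-1,0,0,0],[0,0,0,0,0,0]]' 0
python3 -m crank '[[0.48,-0.95,0,0,0,0],[0.48,-0.95,0,0,0,0],[0.48,-0.95,0,0,0,0],[0.48,-0.95,0,0,0,0],[0.48,-0.95,0,0,0,0],[0.48,-0.95,0,0,0,0],[0.48,-0.95,0,0,0,0],[0.48,-0.95,0,0,0,0],[0,0,0,0,0,0.023],[0,0,0,0,0,0]]'
python3 -m crank '[[0,0,0,-0.13,0,0],[0,0,0,-0.13,0,0],[0,0,0,-0.13,0,0],[0,0,0,-0.13,0,0],[0,0,0,-0.13,0,0],[0,0,0,-0.128,0,0],[0,0,0,0,0,0],[0,0,0,0,0,0]]'
```

```text
clock: 0.8
tcp_pos: [0.6762, 0.0, 0.3541]
orientation: [2.219, 2.219, 0.006]
contact_force: [-0.6, -0.4, 0.2]
grip_width: -0.0001
gripper_force: 0.0
clock: 1.8
tcp_pos: [0.5228, 0.0767, 0.3506]
orientation: [-2.241, -2.201, 0.001]
contact_force: [0.1, -0.1, -0.6]
grip_width: -0.0001
gripper_force: 0.0
clock: 2.6
tcp_pos: [0.5233, 0.0762, 0.3512]
orientation: [1.889, 1.854, 0.582]
contact_force: [0.6, 0.4, 0.7]
grip_width: -0.0003
gripper_force: 0.0
```

```bash
cat > w.py <<'E'
import numpy as np
from scipy.spatial.transform import Rotation as R
from bench import status
def rep(O=(0.561,-0.038,0),psi=-0.018):
    o=status.get_obs(); T=R.from_rotvec(o["orientation"]).as_matrix(); C=R.from_euler('z',psi).as_matrix()
    p=C.T@(o["tcp_pos"]-np.array(O)); a=np.radians(35)
    t=p[0]*np.cos(a)+(p[2]-.022)*np.sin(a); h=-p[0]*np.sin(a)+(p[2]-.022)*np.cos(a)
    n=np.array([-np.sin(a),0,np.cos(a)])
    f=C.T@o["contact_force"]
    print("clk %.2f console"%o["clock"],np.round(p*1000,1),"slope %.1f y %.1f over rim %.1f mm"%(t*1e3,p[1]*1e3,h*1e3),"F_c",np.round(f,1),"F_n %.1f"%(f@n))
    print("tool axes in console:\n",np.round(C.T@T,3).T)
    return o,C.T@T,p
E
python3 - <<'E'
from w import rep
o,_,_=rep(); print(o["joints"].round(2),o["tcp_pos"])
E
```

```text
clk 2.60 console [-39.7 113.5 351.2] slope 156.3 y 113.5 over rim 292.5 mm F_c [0.5 0.4 0.7] F_n 0.3
tool axes in console:
 [[ 0.001  1.    -0.   ]
 [ 0.82  -0.     0.572]
 [ 0.572 -0.001 -0.82 ]]
[-0.25 -0.15 -0.14  2.17  0.39  0.59 -0.68] [0.52331293 0.07617581 0.35123745]
```

```bash
python3 -m crank '[[0,-0.56,0.79,0,0,0],[0,-0.56,0.79,0,0,0],[0,-0.56,0.79,0,0,0],[0,-0.56,0.79,0,0,0],[0,-0.56,0.79,0,0,0],[0,-0.56,0.79,0,0,0],[0,-0.56,0.79,0,0,0],[0,-0.56,0.79,0,0,0],[0,-0.56,0.79,0,0,0],[0,0,0,0,0,0]]'
python3 - <<'E'
from w import rep
from bench import eyes
import cv2,numpy as np
o,_,_=rep(); print(o["joints"].round(2))
f=eyes.grab_frame("wrist"); np.savez("wr0.npz",**f); cv2.imwrite("pics/wr0.png",f["image"][:,:,::-1])
E
```

```text
clock: 3.6
tcp_pos: [0.5229, 0.076, 0.175]
orientation: [1.889, 1.854, 0.579]
contact_force: [0.1, 0.5, -0.9]
grip_width: -0.0001
gripper_force: 0.0
clk 3.60 console [-40.1 113.3 175. ] slope 54.9 y 113.3 over rim 148.3 mm F_c [ 0.1  0.5 -0.9] F_n -0.8
tool axes in console:
 [[ 0.002  1.    -0.003]
 [ 0.821  0.     0.571]
 [ 0.571 -0.003 -0.821]]
[-0.24  0.12 -0.18  2.39  1.32  0.28 -1.67]
```

View pics/wr0.png

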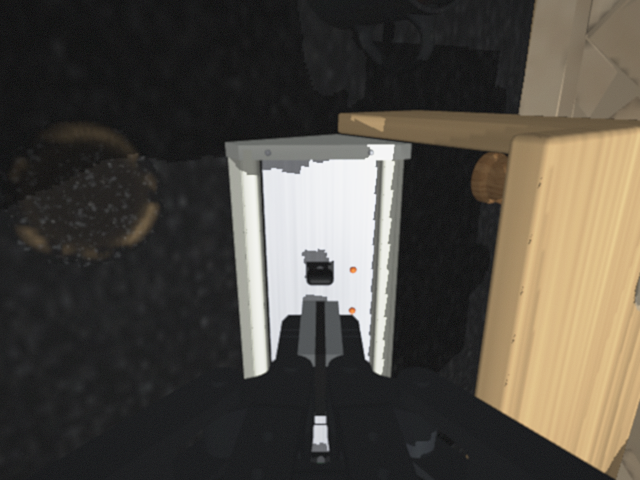

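The wrist view shows the left cheek at row ~150, the rails at columns ~250 and ~388, and the first lever at (320,270). The fingertip at (320,310) is in line with the row. I'll refine the console position from this frame's depth.

```bash
python3 - <<'E'
import numpy as np,cv2
from h import cloud
f=np.load("wr0.npz"); P=cloud(f); 
from scipy.spatial.transform import Rotation as R
C=R.from_euler('z',-.018).as_matrix(); p=(P-np.array([.561,-.038,0]))@C
a=np.radians(35); t=p[...,0]*np.cos(a)+(p[...,2]-.022)*np.sin(a); h=-p[...,0]*np.sin(a)+(p[...,2]-.022)*np.cos(a)
for r in (152,175,195,215,235,255):
    print(r,"y",round(1e3*p[r,320,1],1),[(c,round(1e3*t[r,c],1),round(1e3*h[r,c],1)) for c in (238,246,254,262,275,300,340,360,378,384,390,396)])
for r in (135,140,145,150,155,160,165): print(r,np.round(1e3*p[r,300],1))
m=(abs(h)<.03)&(t>.015)&(t<.085)&(p[...,1]>.087)&(p[...,1]<.148); m[:172]=0;m[250:]=0; m[:,:272]=0;m[:,370:]=0
A=np.c_[t[m],p[m][:,1],np.ones(m.sum())]; k=np.linalg.lstsq(A,h[m],rcond=None)[0]; print("plate",k, "at55,115:",k@[.055,.115,1])
hs=cv2.cvtColor(f["image"],cv2.COLOR_RGB2HSV); blk=(hs[...,2]<70)&(h>-.01)&(h<.03)&(t>.02)&(t<.09); blk[290:]=0
print("lever t",np.percentile(t[blk],[2,50,98]),"y",np.percentile(p[blk][:,1],[2,98]),"h",np.percentile(h[blk],[2,98]))
E
```

```text
152 y 158.6 [(238, np.float64(-1.5), np.float64(0.3)), (246, np.float64(3.8), np.float64(-0.1)), (254, np.float64(9.3), np.float64(0.3)), (262, np.float64(14.7), np.float64(-0.2)), (275, np.float64(23.6), np.float64(0.0)), (300, np.float64(40.4), np.float64(-1.7)), (340, np.float64(67.6), np.float64(1.6)), (360, np.float64(81.2), np.float64(0.4)), (378, np.float64(93.5), np.float64(0.1)), (384, np.float64(97.6), np.float64(-0.3)), (390, np.float64(101.6), np.float64(0.1)), (396, np.float64(105.6), np.float64(0.4))]
175 y 139.6 [(238, np.float64(-3.3), np.float64(-3.6)), (246, np.float64(2.8), np.float64(-0.6)), (254, np.float64(8.1), np.float64(-2.1)), (262, np.float64(11.3), np.float64(-19.3)), (275, np.float64(21.0), np.float64(-18.4)), (300, np.float64(39.4), np.float64(-17.0)), (340, np.float64(68.7), np.float64(-18.1)), (360, np.float64(83.3), np.float64(-17.0)), (378, np.float64(96.9), np.float64(-20.3)), (384, np.float64(98.3), np.float64(-0.2)), (390, np.float64(102.3), np.float64(0.7)), (396, np.float64(106.5), np.float64(0.6))]
195 y 124.5 [(238, np.float64(-4.9), np.float6
[... 1727 characters left out ...]
(-5.8)), (275, np.float64(18.9), np.float64(-16.9)), (300, np.float64(38.3), np.float64(-18.5)), (340, np.float64(69.7), np.float64(-18.6)), (360, np.float64(85.3), np.float64(-17.9)), (378, np.float64(97.2), np.float64(-2.9)), (384, np.float64(101.3), np.float64(-0.6)), (390, np.float64(105.7), np.float64(-0.6)), (396, np.float64(111.8), np.float64(-9.5))]
135 [ 62.6 164.8  -1. ]
140 [ 47.  164.   23.6]
145 [ 33.8 163.2  44.4]
150 [ 32.8 160.1  45.9]
155 [ 33.7 156.5  44.4]
160 [ 42.5 150.6  30.4]
165 [ 42.1 147.1  30.8]
plate [ 0.0007435   0.00223533 -0.0178772 ] at55,115: -0.017579238952235513
lever t [0.04490499 0.0540837  0.0890186 ] y [0.0693003  0.25116478] h [-0.00886286  0.0185324 ]
```

```bash
python3 -m crank '[[0,0,0.88,0,0,0],[0,0,0.88,0,0,0],[0,0,0.88,0,0,0],[0,0,0.88,0,0,0],[0,0,0.88,0,0,0],[0,0,0.88,0,0,0],[0,0,0.88,0,0,0],[0,0,0.88,0,0,0],[0,0,0.5,0,0,0],[0,0,0,0,0,0],[0,0,0,0,0,0]]'
python3 - <<'E'
from w import rep
o,_,_=rep(); print(o["joints"].round(2))
E
```

```text
clock: 4.75
tcp_pos: [0.6091, 0.075, 0.0541]
orientation: [1.887, 1.852, 0.584]
contact_force: [0.3, 0.7, 0.5]
grip_width: 0.0002
gripper_force: 0.0
clk 4.75 console [ 46.1 113.9  54.1] slope 56.2 y 113.9 over rim -0.1 mm F_c [0.3 0.7 0.5] F_n 0.2
tool axes in console:
 [[ 0.001  1.    -0.   ]
 [ 0.819 -0.     0.574]
 [ 0.574 -0.001 -0.819]]
[-0.07  0.51 -0.31  2.27  2.15  0.39 -2.39]
```

```bash
python3 -m crank '[[0,0,0.35,0,0,0],[0,0,0.35,0,0,0],[0,0,0,0,0,0],[0,0,0,0,0,0]]'; for s in 1; do python3 -c "from w import rep; rep()"|head -1; done
python3 -m crank '[[0,0,0.05,0,0,0],[0,0,0,0,0,0]]' >/dev/null;python3 -c "from w import rep; rep()"|head -1
python3 -m crank '[[0,0,0.05,0,0,0],[0,0,0,0,0,0]]' >/dev/null;python3 -c "from w import rep; rep()"|head -1
python3 -m crank '[[0,0,0.05,0,0,0],[0,0,0,0,0,0]]' >/dev/null;python3 -c "from w import rep; rep()"|head -1
```

```text
clock: 5.15
tcp_pos: [0.6165, 0.0751, 0.0419]
orientation: [1.887, 1.854, 0.584]
contact_force: [-0.6, -0.3, 0.7]
grip_width: 0.0001
gripper_force: 0.0
clk 5.15 console [ 53.5 114.1  41.9] slope 55.2 y 114.1 over rim -14.4 mm F_c [-0.6 -0.3  0.7] F_n 0.9
clk 5.35 console [ 54.1 114.1  41.2] slope 55.3 y 114.1 over rim -15.3 mm F_c [ 0.3 -0.5 -0.1] F_n -0.2
clk 5.55 console [ 54.7 114.1  40.4] slope 55.4 y 114.1 over rim -16.3 mm F_c [0.  0.4 0.2] F_n 0.2
clk 5.75 console [ 55.  114.1  40. ] slope 55.3 y 114.1 over rim -16.8 mm F_c [-5.5 -1.1  7.4] F_n 9.2
```

```bash
python3 -m crank '[[0,0,-0.6,0,0,0],[0,0,-0.6,0,0,0],[0,0,0,0,0,0],[0,0,0,0,0,0]]' >/dev/null; python3 -c "from w import rep; rep()"; python3 -c "from w import rep; rep()"|head -1
```

```text
clk 6.15 console [ 41.7 114.3  60. ] slope 55.9 y 114.3 over rim 7.2 mm F_c [-0.1 -0.4  0. ] F_n 0.1
tool axes in console:
 [[-0.     1.    -0.   ]
 [ 0.818  0.     0.575]
 [ 0.575  0.    -0.818]]
clk 6.15 console [ 41.7 114.3  60. ] slope 55.9 y 114.3 over rim 7.2 mm F_c [-0.1 -0.4  0. ] F_n 0.1
```

```bash
python3 -m crank '[[0,0,0.02,0,0,0],[-0.3,0,0,0,0,0],[-0.3,0,0,0,0,0],[-0.3,0,0,0,0,0],[-0.3,0,0,0,0,0],[-0.3,0,0,0,0,0],[-0.3,0,0,0,0,0],[-0.3,0,0,0,0,0],[-0.3,0,0,0,0,0],[-0.3,0,0,0,0,0],[0,0,0,0,0,0]]' >/dev/null; python3 - <<'E'
from w import rep
o,_,_=rep(); print(o["joints"].round(2))
E
```

```text
clk 7.25 console [41.7 58.6 58.8] slope 55.3 y 58.6 over rim 6.2 mm F_c [-0.7  0.4 -0.4] F_n 0.0
tool axes in console:
 [[ 0.002  1.    -0.001]
 [ 0.819 -0.001  0.574]
 [ 0.574 -0.002 -0.819]]
[ 0.07  0.49 -0.33  2.29  2.29  0.35 -2.42]
```

```bash
python3 -m crank '[[-0.3,0,-0.01,0,0,0],[-0.3,0,0,0,0,0],[-0.3,0,0,0,0,0],[-0.3,0,0,0,0,0],[-0.3,0,0,0,0,0],[-0.3,0,0,0,0,0],[-0.3,0,0,0,0,0],[-0.3,0,0,0,0,0],[-0.3,0,0,0,0,0],[-0.3,0,0,0,0,0],[0,0,0,0,0,0]]' >/dev/null; python3 - <<'E'
from w import rep
from bench import eyes
import cv2
o,_,_=rep(); print(o["joints"].round(2))
f=eyes.grab_frame("scene"); cv2.imwrite("pics/c2.png",cv2.resize(f["image"][200:320,270:430,::-1],(800,600),interpolation=2))
E
```

```text
clk 8.35 console [41.6 -1.5 59. ] slope 55.3 y -1.5 over rim 6.5 mm F_c [-0.6  0.2  1.5] F_n 1.6
tool axes in console:
 [[ 0.002  1.    -0.001]
 [ 0.819 -0.002  0.574]
 [ 0.574 -0.002 -0.819]]
[ 0.25  0.5  -0.37  2.29  2.44  0.31 -2.45]
```

View pics/c2.png

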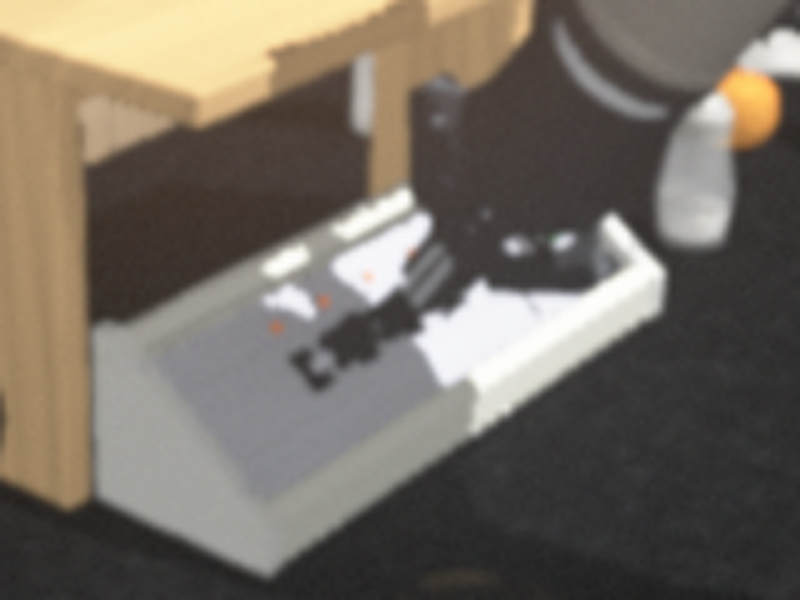

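In the crop, levers 1 and 2 (310–400, 310–370) lie flat to the right, and the finger is at (430,270). Next is the rest of the drag.

```bash
python3 -m crank '[[-0.32,0,0,0,0,0],[-0.32,0,0,0,0,0],[-0.32,0,0,0,0,0],[-0.32,0,0,0,0,0],[-0.32,0,0,0,0,0],[-0.32,0,0,0,0,0],[-0.32,0,0,0,0,0],[-0.32,0,0,0,0,0],[-0.32,0,0,0,0,0],[-0.32,0,0,0,0,0],[-0.32,0,0,0,0,0],[-0.32,0,0,0,0,0]]' >/dev/null; python3 -m crank '[[0,0,0,0,0,0],[0,0,0,0,0,0]]' >/dev/null; python3 - <<'E'
from w import rep
from bench import eyes
import cv2
o,_,_=rep(); print(o["joints"].round(2))
f=eyes.grab_frame("scene"); cv2.imwrite("pics/c3.png",cv2.resize(f["image"][200:320,270:430,::-1],(800,600),interpolation=2))
f=eyes.grab_frame("side"); cv2.imwrite("pics/s3.png",cv2.resize(f["image"][220:340,260:420,::-1],(800,600),interpolation=2))
E
```

```text
clk 9.80 console [ 41.6 -77.3  59. ] slope 55.3 y -77.3 over rim 6.5 mm F_c [-0.2 -0.6  0.3] F_n 0.4
tool axes in console:
 [[ 0.001  1.    -0.   ]
 [ 0.819 -0.001  0.574]
 [ 0.574 -0.001 -0.819]]
[ 0.48  0.52 -0.43  2.26  2.62  0.24 -2.44]
```

View pics/c3.png

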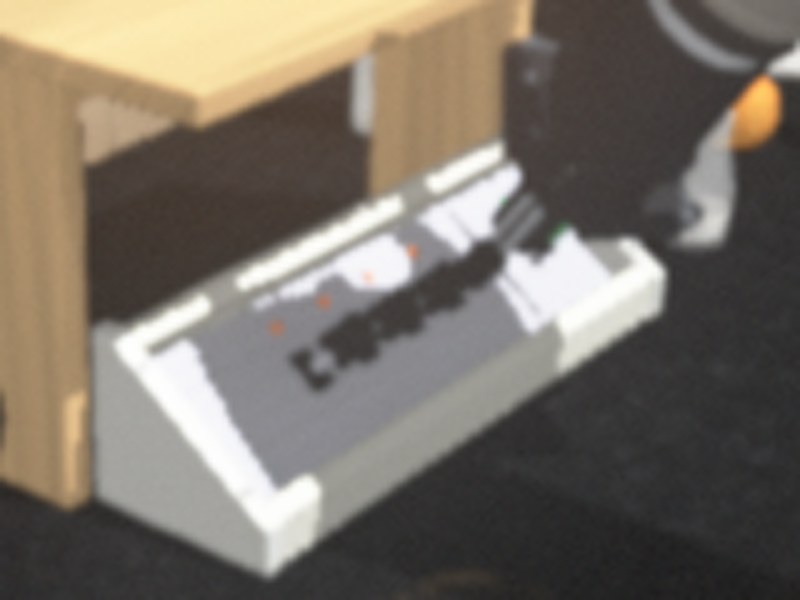

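All four levers look over. I'll go 6 mm further, rise 60 mm along the normal, which is still inside the allowed zone, and check the lever heights by depth.

```bash
python3 -m crank '[[-0.3,0,0,0,0,0],[0,0,0,0,0,0],[0,0,-0.6,0,0,0],[0,0,-0.6,0,0,0],[0,0,-0.6,0,0,0],[0,0,-0.6,0,0,0],[0,0,-0.6,0,0,0],[0,0,0,0,0,0]]' >/dev/null; python3 - <<'E'
from w import rep
from h import cloud
from bench import eyes
from scipy.spatial.transform import Rotation as R
import cv2,numpy as np
rep()
C=R.from_euler('z',-.018).as_matrix(); a=np.radians(35)
for n in("scene","side","wrist"):
    f=eyes.grab_frame(n); P=cloud(f); p=(P-np.array([.561,-.038,0]))@C
    t=p[...,0]*np.cos(a)+(p[...,2]-.022)*np.sin(a); h=-p[...,0]*np.sin(a)+(p[...,2]-.022)*np.cos(a)+.0172
    m=(abs(t-.055)<.009)&(h>.008)&(h<.045)&(p[...,1]<.09)&(p[...,1]>-.14)&(f["depth"]>0)
    print(n,[(y,int(s.sum()),round(1e3*np.percentile(h[s],90),1)) for y in range(-136,80,8) for s in [m&(abs(p[...,1]*1e3-y)<4)] if s.sum()>2])
    if n=="scene": cv2.imwrite("pics/c4.png",cv2.resize(f["image"][200:320,270:430,::-1],(800,600),interpolation=2))
E
```

```text
clk 10.70 console [  6.9 -83.3 109.1] slope 55.6 y -83.3 over rim 67.4 mm F_c [ 0.4 -0.1 -1.2] F_n -1.2
tool axes in console:
 [[ 0.002  1.    -0.   ]
 [ 0.818 -0.001  0.575]
 [ 0.575 -0.001 -0.818]]
scene [(-128, 4, np.float64(28.7)), (-120, 52, np.float64(35.6)), (-72, 6, np.float64(24.8)), (-64, 33, np.float64(25.3)), (-56, 27, np.float64(18.1)), (-48, 3, np.float64(13.8)), (-32, 20, np.float64(25.0)), (-24, 32, np.float64(20.9)), (-16, 18, np.float64(16.6)), (0, 9, np.float64(25.6)), (8, 29, np.float64(24.8)), (16, 33, np.float64(19.9)), (24, 6, np.float64(13.3)), (40, 24, np.float64(25.4)), (48, 32, np.float64(20.5)), (56, 25, np.float64(16.1))]
side [(-64, 3, np.float64(16.3)), (-56, 16, np.float64(16.5)), (-48, 5, np.float64(12.5)), (-32, 10, np.float64(23.6)), (-24, 25, np.float64(21.6)), (-16, 13, np.float64(15.9)), (0, 4, np.float64(22.8)), (8, 25, np.float64(23.5)), (16, 20, np.float64(18.3)), (24, 5, np.float64(15.2)), (40, 17, np.float64(24.1)), (48, 31, np.float64(21.8)), (56, 25, np.float64(14.7))]
wrist [(-72, 191, np.float64(23.3)), (-64, 633, np.float64(22.7)), (-56, 633, np.float64(16.8)), (-48, 158, np.float64(11.3)), (-40, 21, np.float64(20.7)), (-32, 593, np.float64(23.3)), (-24, 674, np.float64(19.8)), (-16, 467, np.float64(13.6)), (0, 374, np.float64(23.4)), (8, 704, np.float64(22.7)), (16, 667, np.float64(16.6)), (24, 155, np.float64(11.3)), (32, 62, np.float64(21.8)), (40, 247, np.float64(23.1))]
```

View pics/c4.png

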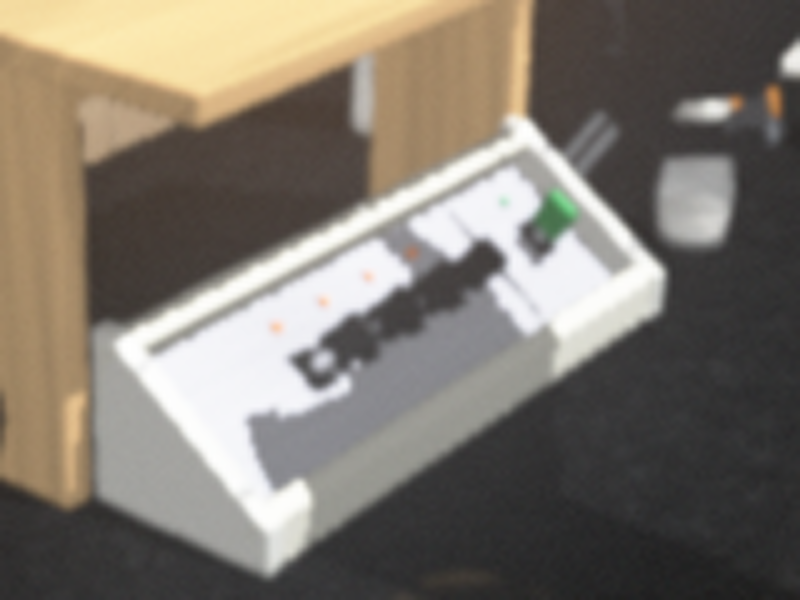

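The crop shows all four black levers flat to the right at (300–500, 245–380), with the green lever still upright at (557,212). Lever tops are about 23 mm over the plate, which is about 1.1 rad, and the hand is clear of everything.

```bash
python3 -c "
from bench import r
print(r.hand_in())"
```

```text
the job is handed in; nothing more can be done
None
```

I dragged once along the bank and handed the job in at about 11 s of the 32 s. By my depth check all four black levers are over at about 1.1 rad, the green fridge lever is still on, and the hand was clear; the judge's result was not shown.

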